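# Seat the mounting plate in the wiring box and shut its cover

## Task

Get the kitchen's wiring box ready to hang: slide the loose mounting plate along its shelf, without lifting it out, until its hole sits over the stud, and let it drop flat onto the lower floor. Then tip the standing cover past upright and let it fall shut by its own weight, and leave everything else on the worktop where it is.

Things in the scene. Friction and masses are not known exactly. Their poses are not given: they have to be found in the camera images.
- box: Grey steel wiring box fixed on its back on the worktop, open-topped: 200 mm (x) by 280 (y), walls 4 thick; near wall and side walls 35 high, far wall (hinge side) 95. Origin: centre of its underside, at worktop height. x points away from the robot, within 0.3 rad, to the hinge; y left, z up.
- shelf_edge (a point): Middle of the step inside the box (box x = +5 mm, z = 18 mm; axes as the box). On the near side of it a raised shelf, top at z = 18 mm, runs back to the near wall; on the far side the lower floor, top at z = 6 mm, runs to the far wall's inner face at box x = +96 mm. Both span the box's whole width.
- plate: Loose aluminium mounting plate, 64 mm (x) by 110 (y) by 5 thick, 0.2-0.33 kg, on the raised shelf. Origin: centre of its underside; z up, x within 0.15 rad of the box's x. To grip: an upright grey plastic terminal block standing on it, 34 mm (x) by 14 (y), centre at x = +12, y = 0, top at z = 40. One 16 mm round hole at x = -18, y = +30. Seated, it lies flat on the lower floor, square to the box.
- plate_hole (a point): Centre of the plate's hole at its underside (axes as the plate).
- stud_tip (a point): Top of the steel locating stud: 9 mm across with tapered tip, 11.5 mm tall, fixed upright on the box's lower floor at box x = +32 mm and up to 35 mm either side in y. The tip is 17.5 mm above the box's underside, 0.5 mm lower than the shelf, so a plate slid off the shelf rides over it.
- cover (a joint): Cover's hinge, rad: 0 shut (level), 1.571 upright, 1.70 open, leaning back on its stop. Hinge line: along y on the far wall's top (box x = 100 mm, z = 95 mm). Below about 1.5 rad it falls shut by its own weight, damped. Cover: 200 by 280 mm sheet, 4 mm thick, 0.5-0.7 kg, with lips 60 mm deep along its free edge and both sides.
- cover_edge (a point): Middle of the cover's free edge, on its outer face (the one away from the robot while open). Open, it is about 0.29 m above the worktop and some 30 mm beyond the hinge line; from it the free edge's lip reaches 60 mm back towards the robot, overhanging the far part of the box, so that only a tilted tool gets in under it.
- tape: Bystander: black roll of tape, 100 mm across, 25 high, lying left of the box. Origin: centre of its underside.
- screwdriver: Bystander: screwdriver lying right of the box, about 200 mm long along x.
- socket_cup: Bystander: small white bowl, 80 mm across, 50 high, right of the box's far part. Origin: centre of its underside.
Not all that is in view belongs to the job. What is shaped like the plate but orange or purple is not meant.

How it is judged:
On the way, in this order (a step that is already met when the one before it is completed fails the run):
1. the plate lies flat on the lower floor with its hole over the stud, let go, the cover still open (horizontal distance between plate_hole and stud_tip below 0.006 m and z of plate in the frame of box below 0.0085 m and angle between plate's own z axis and vertical below 0.05 rad and contact force between the fingers and plate below 0.3 N and value of joint cover above 1.45 rad), for 0.2 s.
2. the cover is falling by its own weight, untouched by the robot (value of joint cover between 0.1 and 1.3 rad and contact force between each of the fingers, the arm and cover below 0.3 N), for 0.1 s.
3. the cover is shut (value of joint cover below 0.03 rad), for 0.2 s.
At the end, for the whole second after the job is handed in: The plate rests flat (within 0.05 rad) on the lower floor (within 2.5 mm) with its hole over the stud (centres within 6 mm), let go and at rest, and the cover is shut (hinge below 0.03 rad) (horizontal distance between plate_hole and stud_tip below 0.006 m and z of plate in the frame of box below 0.0085 m and angle between plate's own z axis and vertical below 0.05 rad and linear speed of plate below 0.02 m/s and value of joint cover below 0.03 rad); the robot touches nothing.
It fails at once if the plate is lifted more than 20 mm off the shelf (z of plate in the frame of box above 0.038 m).
It fails at once if something else on the worktop is pushed more than 30 mm away (distance of any of tape, screwdriver, socket_cup from where it was at the start of the episode above 0.03 m).
It also fails if it takes over 64 s, if anything falls off the work surface, if the arm or the gripper's body presses on something with over 40 N, if the wrist force passes 120 N, or if a joint passes its speed limit or range.

## Robot

A 7-joint arm with a two-finger parallel gripper is mounted at the origin on the work surface. World frame = base frame: x ahead of the robot, y to its left, z up, the work surface at z = 0. Lengths are in m, angles in rad, forces in N, time in s.
With the tool pointing down it reaches from about 0.4 to 0.85 m from the base axis. Payload 6.9 kg.
Tool frame: the origin (TCP) lies midway between the tips of the shut fingers; the grasp point (between the pads) lies behind it (ctrl.pinch_z is the z of the grasp point in the tool frame, in m); z points along the fingers, y is the direction in which the jaws open and shut (so a half turn about z gives the same grasp; the last joint's range is limited). The gripper opens to 85 mm and grips with 20 to 120 N. Pads are 22 mm wide; open, the fingers measure 114 mm over their backs; the gripper's body (76 mm by 85 mm) begins 54 mm behind the grasp point. The pads swing forward as they close: fully open they stand 13 mm farther back than shut.
Start: joints at [1.262, 0.507, -0.238, 1.5, 0.126, 1.149, -0.155], TCP at [0.251, -0.572, 0.231] pointing down, gripper open.
Joint ranges: [-3.08, 3.08], [-0.24, 2.05], [-1.43, 1.35], [0, 2.5], [-1.52, 4.66], [0.17, 1.96], [-2.89, 2.89]. Speed limits (rad/s): [2.39, 2.39, 3.14, 3.14, 3.14, 3.14, 3.14].

## Interface

Orientations are given as a unit quaternion [w, x, y, z].
In Python, from station import ctrl, get_state, vision, ticket, models gives the robot as it stands. Calls block until the motion is done:
- ctrl.movep(position, orientation): joint-space move of the TCP to a pose.
- ctrl.movel(position, frame=None, max_speed=0.15): straight line of the TCP; frame=None keeps the orientation; max_speed is the mean speed in m/s.
- ctrl.set_joints(angles): joint-space move.
- ctrl.ungrasp() and ctrl.close_gripper(force=None): open the fingers fully, or close them until they stop; force is the grip in N (None keeps the last).
- ctrl.pause(seconds).
- ctrl.ik(position, orientation): joint angles nearest the present ones, or None.
- get_state(): the state.
- vision.grab_frame(name): name is "scene" or "top" or "wrist"; returns (picture, depth): 400x640x3 uint8, blue, green, red; 400x640 float32, m along the optical axis (not along the pixel's ray), 0 where there is no reading.
- vision.camera_info(name): a dict with "mtx" (3x3 intrinsics, pixels), "dist_coeffs" ([k1, k2, p1, p2, k3] as OpenCV has them; the pictures are not rectified), "R" (3x3) and "t" (3): a world point X has camera coordinates R X + t; the wrist camera has in their place "hand_eye" (4x4, takes a point from camera to tool coordinates, whose origin is the TCP and whose axes are the flange's). Camera axes: x right, y down, z forward; pixel columns grow to the right and rows downward; lengths in m; the calibration is good to about 2 mm. A picture is of the moment at which its call begins: read the wrist's pose just before it. camera_info takes no time and is no camera call.
A pose or a line that the arm cannot do raises ctrl.Unreachable and nothing moves.
- ticket.close_job(): hands the job in, once; it reports no verdict.
Trained networks look in the newest picture that a camera, given by its name, has taken for a name from the list of things; names that differ only in an ending like _2 or _b are one class to them, and where a whole thing is asked for, a point or a joint stands for the part that bears it (a point fixed in the world has none). Each returns a list of dicts, best first, with "p" (0 to 1); they miss things now and then, are a little off and sometimes report something else, mostly with a low value. They report only what shows in the picture. A call takes as long as a camera call. They do not tell look-alikes from the thing itself.
- models.recognise(camera, target): "point" ([column, row] in pixels, amid what is visible of it).
- models.masks_of(camera, target): "mask" (400x640 bool, what is visible of it) and "point" ([column, row] in pixels, amid what is visible of it).
The state is a dict: "time": time; "qpos": joint angles; "qd": joint speeds; "tau": joint torques, N m; "tcp_pos": TCP position; "eef_rot": TCP orientation; "contact_force": force on the tool from outside, world axes, zero at the start; "wrist_torque": the same for the moment, N m; "width": finger opening in m.
Only numpy, scipy, OpenCV 4.12 (cv2) and the standard library are available. Lean on these libraries where they do the work, as an engineer would, in place of code of your own. Each camera call takes 0.05 s, during which the arm holds its last target. There are 200 camera calls.

## Working session

There is one attempt and no reset: what is moved stays moved. The work goes in short steps, each a Python script; the robot and the scene stay as the last script left them, time stands still between calls to the robot, and variables do not carry over. Pictures are saved under pics/ and viewed, about 8 in all and at most 12, crops included, and the job is handed in when it is done.

```bash
ls; mkdir -p pics
cat > h.py <<'E'
import numpy as np, cv2
from station import ctrl,get_state,vision,ticket,models
from scipy.spatial.transform import Rotation as Rn
def q2R(q): return Rn.from_quat([q[1],q[2],q[3],q[0]]).as_matrix()
def R2q(R):
    q=Rn.from_matrix(R).as_quat(); return [q[3],q[0],q[1],q[2]]
def cam(name,st=None):
    c=vision.camera_info(name); K=np.array(c["mtx"]); d=np.array(c["dist_coeffs"],float)
    if "hand_eye" in c:
        H=np.array(c["hand_eye"]); Rt=q2R(st["eef_rot"]); t=np.array(st["tcp_pos"])
        Rc=Rt@H[:3,:3]; o=Rt@H[:3,3]+t
    else:
        Rc=np.array(c["R"]).T; o=-Rc@np.array(c["t"])
    return K,d,Rc,o
def unproj(name,px,z=None,depth=None,st=None):
    """pixels (N,2) -> world, on plane z or with depths"""
    K,d,Rc,o=cam(name,st); px=np.asarray(px,float).reshape(-1,1,2)
    n=cv2.undistortPoints(px,K,d).reshape(-1,2); r=np.c_[n,np.ones(len(n))]@Rc.T
    s=(z-o[2])/r[:,2] if depth is None else np.asarray(depth)
    return o+r*np.asarray(s).reshape(-1,1)
def proj(name,X,st=None):
    K,d,Rc,o=cam(name,st); Xc=(np.asarray(X,float).reshape(-1,3)-o)@Rc
    return cv2.projectPoints(Xc,np.zeros(3),np.zeros(3),K,d)[0].reshape(-1,2)
E
python3 - <<'E'
from h import *
for n in("scene","top"):
    im,de=vision.grab_frame(n); cv2.imwrite(f"pics/{n}0.png",im); np.savez(f"pics/{n}0.npz",im=im,de=de)
    K,d,R,o=cam(n); print(n,o.round(3),R[:,2].round(2))
    for t in("box","plate","plate_hole","stud_tip","shelf_edge","cover","cover_edge","tape","screwdriver","socket_cup"):
        try: print(t,[(np.round(r["point"]).tolist(),round(r["p"],2)) for r in models.recognise(n,t)][:3])
        except Exception as e: print(t,e)
print(get_state()["time"],ctrl.pinch_z,get_state()["eef_rot"],vision.camera_info("wrist")["hand_eye"])
E
```

```text
pics
scene [0.822 0.572 0.701] [-0.36 -0.65 -0.67]
box [([296.0, 206.0], 0.91), ([262.0, 174.0], 0.19)]
plate [([320.0, 202.0], 0.66), ([301.0, 152.0], 0.66), ([438.0, 274.0], 0.66)]
plate_hole [([441.0, 281.0], 0.98), ([323.0, 204.0], 0.92), ([296.0, 147.0], 0.57)]
stud_tip [([261.0, 172.0], 0.27)]
shelf_edge [([296.0, 207.0], 0.74), ([320.0, 204.0], 0.16)]
cover [([278.0, 170.0], 0.74), ([318.0, 206.0], 0.29)]
cover_edge [([277.0, 167.0], 0.67)]
tape [([324.0, 293.0], 0.55), ([278.0, 169.0], 0.44)]
screwdriver [([340.0, 172.0], 0.83)]
socket_cup [([262.0, 172.0], 0.54)]
top [ 0.352 -0.011  0.893] [ 0.18 -0.04 -0.98]
box [([327.0, 162.0], 0.89), ([380.0, 266.0], 0.57)]
plate [([336.0, 211.0], 0.87), ([190.0, 263.0], 0.71), ([450.0, 235.0], 0.59)]
plate_hole [([193.0, 259.0], 0.72), ([451.0, 237.0], 0.71), ([335.0, 212.0], 0.57)]
stud_tip []
shelf_edge [([329.0, 161.0], 0.84)]
cover [([341.0, 125.0], 0.74)]
cover_edge [([342.0, 123.0], 0.62)]
tape [([250.0, 173.0], 0.93)]
screwdriver [([378.0, 266.0], 0.68)]
socket_cup [([412.0, 182.0], 0.65)]
1.1 -0.0187 [-7.50045658e-06  9.78680165e-01  2.05390198e-01  1.38864816e-05] [[-2.97610826e-04 -9.52055448e-01 -3.05925375e-01  7.82641218e-02]
 [ 9.99999939e-01 -3.39607806e-04  8.40553158e-05  1.36226464e-04]
 [-1.83919967e-04 -3.05925332e-01  9.52055491e-01 -1.42428389e-01]
 [ 0.00000000e+00  0.00000000e+00  0.00000000e+00  1.00000000e+00]]
```

Run:
```python
import cv2,numpy as np
a=cv2.imread("pics/top0.png")
cv2.imwrite("pics/top0c.png",cv2.resize(a[70:310,150:490],(800,565),interpolation=cv2.INTER_CUBIC))
```

```text
(no output)
```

View pics/top0c.png

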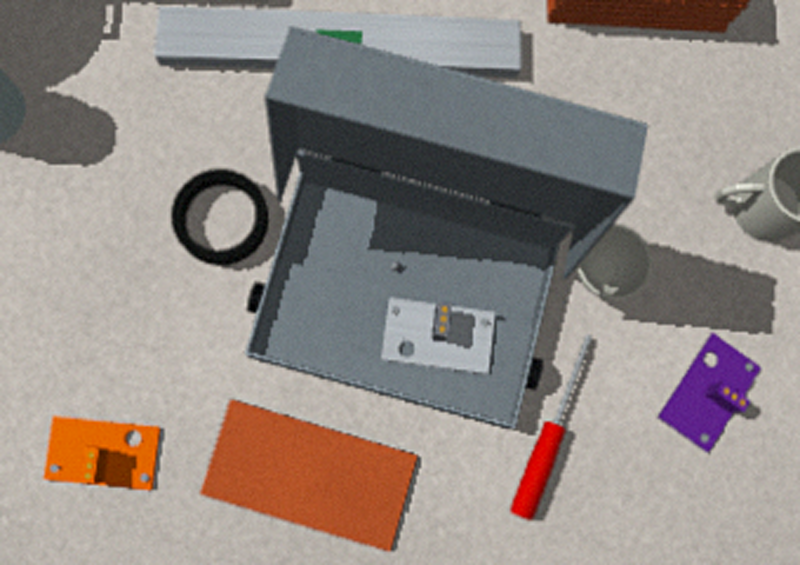

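View pics/scene0.png

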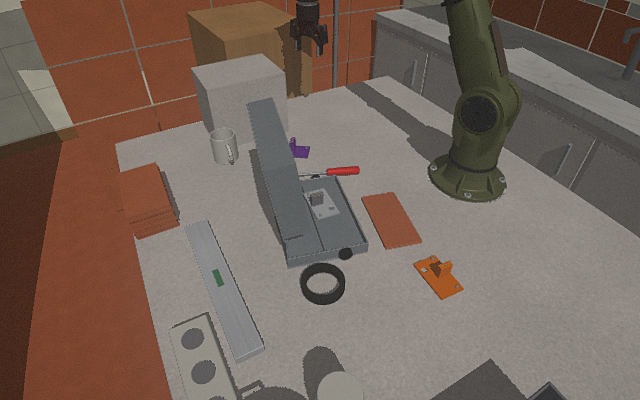

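The top crop shows three plate-shaped things. The silver plate lies in the box at full-image pixel (337,212), with its hole at about (323,218). The look-alikes are orange at (193,262) and purple at (451,236). I choose the silver one; the stud is at about (319,183). Next I'll get rough poses, check IK and take a close wrist view.

```bash
cat >> h.py <<'E'
def toolR(yaw,tilt,flip=1):
    """tool z tilted from straight down towards heading yaw; jaws across the heading; flip=1: tool x to robot"""
    c,s=np.cos(yaw),np.sin(yaw); f=np.array([c,s,0]); l=np.array([-s,c,0])
    z=np.sin(tilt)*f-np.cos(tilt)*np.array([0,0,1]); y=l*flip; x=np.cross(y,z)
    return np.c_[x,y,z]
E
python3 - <<'E'
from h import *
g=lambda p:np.array(p)/2.3529+[150,70]
cl,cr=unproj("top",[g((248,355)),g((515,427))],z=.035)
l=cl-cr; print(cl.round(3),cr.round(3),np.linalg.norm(l)); l/=np.linalg.norm(l)
yaw=np.arctan2(-l[0],l[1]); f=np.array([l[1],-l[0],0]); o=(cl+cr)/2+.1*f; o[2]=0
print("box",o.round(3),yaw)
print("hole",unproj("top",[g((407,348))],z=.02).round(3),"stud",unproj("top",[g((398,266))],z=.0175).round(3))
q0=np.array(get_state()["qpos"])
for fl in(1,-1):
  for tilt in(0.35,.5,.6,.7):
    R=toolR(yaw,tilt,fl); r=[]
    for bx,h in((-.15,.15),(-.06,.2),(-.04,.045),(.062,.045)):
        p=o+f*bx+[0,0,h]+R[:,2]*.0187; q=ctrl.ik(p,R2q(R)); r.append(None if q is None else np.round(q,1).tolist())
    print(fl,tilt,r)
  for tilt in(0,-.2,.2,.4):
    R=toolR(yaw,tilt,fl); print("cov",fl,tilt,[ctrl.ik(o+f*bx+[0,0,h],R2q(R)) is not None for bx,h in((.15,.26),(.15,.36),(.08,.26))])
E
```

```text
[0.437 0.097 0.035] [ 0.372 -0.17   0.035] 0.27503494612502155
box [ 0.502 -0.06   0.   ] -0.23842724430117543
hole [[ 0.45  -0.062  0.02 ]] stud [[ 0.536 -0.051  0.017]]
1 0.35 [None, [0.9, 0.3, -1.1, 2.3, 0.8, 0.5, 0.5], [0.4, 0.6, -0.6, 2.5, 2.0, 0.4, -0.6], [0.2, 0.6, -0.3, 2.2, 1.5, 0.2, -0.1]]
1 0.5 [None, [0.7, 0.2, -0.9, 2.4, 1.2, 0.4, 0.1], None, [0.8, 0.9, -1.2, 2.3, 1.9, 1.0, -0.4]]
1 0.6 [None, None, None, [0.7, 1.0, -1.2, 2.4, 2.0, 1.1, -0.5]]
1 0.7 [None, None, None, None]
cov 1 0 [True, True, True]
cov 1 -0.2 [True, True, True]
cov 1 0.2 [True, True, True]
cov 1 0.4 [True, True, True]
-1 0.35 [None, [0.5, 0.2, -0.6, 2.3, 0.6, 0.4, -2.4], [0.2, 0.5, -0.2, 2.5, 2.3, 0.3, 2.2], [-0.6, 0.9, 1.2, 2.2, 4.6, 0.8, -0.2]]
-1 0.5 [None, [-1.0, 0.3, 1.2, 2.4, -1.1, 0.2, -0.6], None, [0.2, 0.6, -0.2, 2.3, 2.4, 0.4, 2.1]]
-1 0.6 [None, None, None, [0.3, 0.7, -0.4, 2.4, 2.5, 0.6, 2.1]]
-1 0.7 [None, None, None, None]
cov -1 0 [True, True, True]
cov -1 -0.2 [True, True, True]
cov -1 0.2 [True, True, True]
cov -1 0.4 [True, True, True]
```

Run:
```python
from h import *
o=np.array([.502,-.06,0]);yaw=-.238;f=np.array([np.cos(yaw),np.sin(yaw),0])
R=toolR(yaw,0,1);q=R2q(R)
ctrl.movep([.32,-.33,.3],q)
ctrl.movep((o-.05*f+[0,0,.22]).tolist(),q)
st=get_state();im,de=vision.grab_frame("wrist")
np.savez("pics/w1.npz",im=im,de=de);cv2.imwrite("pics/w1.png",im)
import pickle;pickle.dump(st,open("pics/w1.pkl","wb"))
print(st["time"],np.round(st["qpos"],2),np.round(st["tcp_pos"],3))
for t in("plate","plate_hole","stud_tip","shelf_edge"):
    for r in models.recognise("wrist",t)[:2]: print(t,np.round(r["point"],1),round(r["p"],2),unproj("wrist",[r["point"]],z=.018,st=st).round(4))
```

```text
4.025 [ 0.81  0.39 -1.05  1.93  0.4   1.04  0.92] [ 0.453 -0.049  0.22 ]
plate [ 70.6 203.5] 0.87 [[ 0.4111 -0.3708  0.018 ]]
plate [284.9 198. ] 0.77 [[ 0.4698 -0.0987  0.018 ]]
plate_hole [ 68.  201.5] 0.86 [[ 0.4078 -0.3726  0.018 ]]
plate_hole [547.1  19.5] 0.73 [[0.3448 0.228  0.018 ]]
shelf_edge [176.5 113.3] 0.7 [[ 0.3384 -0.1945  0.018 ]]
shelf_edge [329.8 241.3] 0.68 [[ 0.5446 -0.0557  0.018 ]]
```

View pics/w1.png

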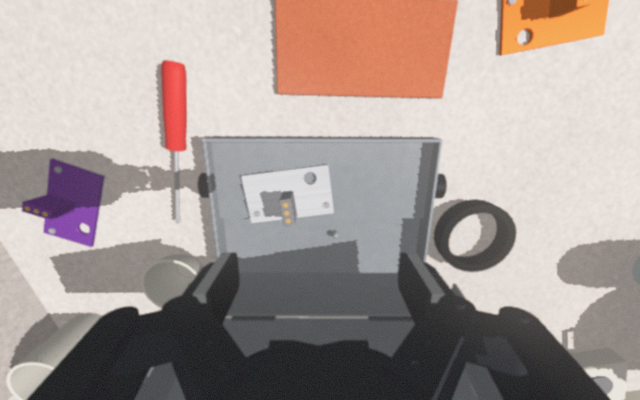

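The wrist view is upside down, with the near wall at the top. The silver plate is at (288,195), its hole at about (310,178) and the stud tip at about (332,233). The box's near corners are at about (205,138) and (440,138).

Run:
```python
from h import *
import pickle
st=pickle.load(open("pics/w1.pkl","rb"));z=np.load("pics/w1.npz");im=z["im"]
g=cv2.cvtColor(im,cv2.COLOR_BGR2GRAY)
m=np.zeros_like(g);m[160:228,235:340]=(g[160:228,235:340]>165)*255
n,lab,s,_=cv2.connectedComponentsWithStats(m);k=1+np.argmax(s[1:,4]);m=(lab==k).astype(np.uint8)
c=max(cv2.findContours(m,cv2.RETR_EXTERNAL,cv2.CHAIN_APPROX_NONE)[0],key=cv2.contourArea)
W=unproj("wrist",cv2.convexHull(c).reshape(-1,2),z=.023,st=st)
r=cv2.minAreaRect((W[:,:2]*1000).astype(np.float32));print("plate rect mm",r)
print("corners",cv2.boxPoints(r).round(1).tolist())
def ell(x0,y0,x1,y1,thr,inv=True):
    p=cv2.resize(im[y0:y1,x0:x1],None,fx=1,fy=1);gg=g[y0:y1,x0:x1];b=(gg<thr)
    n,l,s,ce=cv2.connectedComponentsWithStats(b.astype(np.uint8));k=1+np.argmax(s[1:,4]);return ce[k]+[x0,y0],s[k]
h=ell(300,168,321,188,150);print("hole",h,unproj("wrist",[h[0]],z=.021,st=st).round(4))
t=ell(322,225,342,242,85);print("stud",t,unproj("wrist",[t[0]],z=.0175,st=st).round(4))
a=cv2.resize(im[130:260,195:450],None,fx=3.1,fy=3.1,interpolation=cv2.INTER_CUBIC);cv2.imwrite("pics/w1c.png",a)
```

```text
plate rect mm ((460.5957946777344, -85.83191680908203), (124.34578704833984, 81.2900619506836), 81.48661804199219)
corners [[411.20001220703125, -141.3000030517578], [491.6000061035156, -153.3000030517578], [510.0, -30.399999618530273], [429.6000061035156, -18.299999237060547]]
hole (array([313.46153846, 178.26923077]), array([12,  6,  4,  9, 26], dtype=int32)) [[ 0.4525 -0.0558  0.021 ]]Traceback (most recent call last):
  File "<stdin>", line 15, in <module>
  File "<stdin>", line 13, in ell
    return _wrapfunc(a, 'argmax', axis=axis, out=out, **kwds)
    return bound(*args, **kwds)
ValueError: attempt to get argmax of an empty sequence
```

Run:
```python
from h import *
im=np.load("pics/w1.npz")["im"]
a=cv2.resize(im[130:260,195:450],None,fx=3.1,fy=3.1,interpolation=cv2.INTER_CUBIC);cv2.imwrite("pics/w1c.png",a)
g=cv2.cvtColor(im,cv2.COLOR_BGR2GRAY)
print(g[166:190:1,300:322]);print(g[224:242,320:344])
```

```text
[[162 165 157 158 157 159 161 166 162 155 157 159 164 171 176 178 181 185
  187 195 203 206]
 [163 160 157 161 165 169 171 181 184 185 189 192 199 205 208 210 211 213
  216 217 219 218]
 [183 184 188 194 198 204 207 212 212 209 213 216 217 218 219 219 218 219
  218 218 220 220]
 [209 213 214 217 218 218 219 220 218 219 220 219 220 221 219 220 220 218
  220 219 220 220]
 [219 219 220 220 220 220 219 219 216 216 216 218 219 220 220 221 220 219
  219 218 218 219]
 [219 221 221 220 220 219 218 212 207 200 202 202 211 215 219 219 220 218
  219 220 219 216]
 [219 220 220 221 220 214 207 195 186 178 179 177 180 192 208 216 217 218
  217 218 217 219]
 [220 220 220 218 215 205 188 174 167 167 167 163 159 160 184 205 216 217
  218 217 218 218]
 [220 218 216 214 201 184 174 168 163 164 164 162 150 139 155 186 209 216
  218 217 219 216]
 [218 218 217 210 188 170 164 165 165 166 167 160 147 129 134 165 196 215
  218 216 218 217]
 [216 219 216 206 184 164 166 166 165 165 166 161 152 135 124 144 186 211
  219 217 218 218]
 [217 215 211 202 180 167 164 166 165 165 162 161 158 139 124 135 176 210
  2
[... 2251 characters left out ...]
59 159 157 159 161 155 149 138 127 121 121 119 129 156 177 179 175
  169 160 161 164 162 159]
 [161 162 160 160 160 158 163 158 154 151 146 143 135 141 159 175 180 177
  166 161 160 162 162 164]
 [161 162 160 161 161 162 163 160 156 158 156 154 148 145 154 165 169 167
  158 159 161 163 158 161]
 [161 159 164 160 162 161 159 160 159 158 160 162 158 156 150 155 159 163
  162 161 159 161 159 164]
 [161 162 159 160 159 162 160 159 158 159 161 159 162 159 157 162 160 161
  163 162 162 162 162 164]
 [161 160 160 161 161 161 161 158 160 161 160 160 162 158 164 162 165 165
  163 161 162 161 163 166]
 [161 161 161 157 157 159 160 160 163 157 160 162 158 161 161 162 162 161
  159 150 150 149 153 147]]
```

View pics/w1c.png

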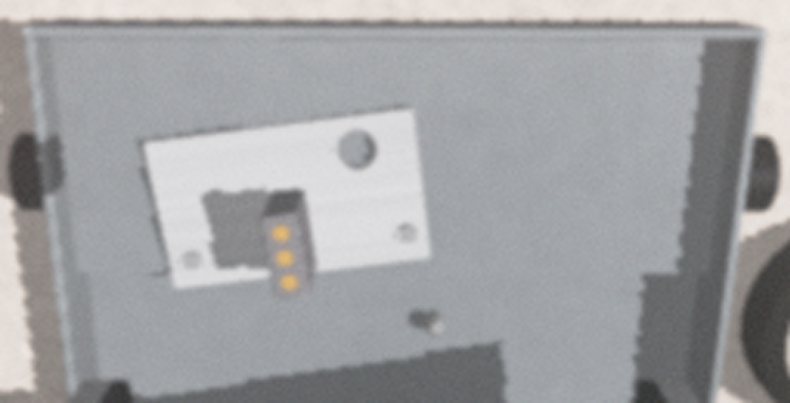

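The crop confirms it: the silver plate with its grey upright block and yellow terminals, hole at crop (357,150), lit stud tip at crop (435,326), i.e. about (336,235.5) in the full image.

Run:
```python
from h import *
import pickle
st=pickle.load(open("pics/w1.pkl","rb"));g=cv2.cvtColor(np.load("pics/w1.npz")["im"],cv2.COLOR_BGR2GRAY)
C=lambda p:(np.array(p)+.5)/3.1-.5+[195,130]
U=lambda p,z:unproj("wrist",[p],z=z,st=st)[0]
b=[U(C(p),.035) for p in((25,28),(764,32))];l=b[1]-b[0];print("near wall",np.linalg.norm(l));l/=np.linalg.norm(l)
yaw=np.arctan2(-l[0],l[1]);f=np.array([l[1],-l[0],0]);o=(b[0]+b[1])/2+.1*f;o[2]=0;print("box",o.round(4),yaw.round(4))
B=lambda X:np.array([(X-o)@f,(X-o)@l]).round(4)
P=[U(C(p),.023) for p in((145,143),(412,108),(431,258),(175,289))]
print("plate sides",[np.linalg.norm(P[i]-P[(i+1)%4]).round(4) for i in range(4)])
d=P[1]-P[0]+P[2]-P[3];d/=np.linalg.norm(d);py=np.arctan2(-d[0],d[1]);pf=np.array([d[1],-d[0],0]);pc=sum(P)/4
print("plate yaw rel",py-yaw,"centre",B(pc))
y,x=np.mgrid[168:188,300:321];w=np.clip(218-g[168:188,300:321].astype(float),0,30);w[w<6]=0
hp=[(x*w).sum()/w.sum(),(y*w).sum()/w.sum()];H=U(hp,.022)
print("hole",hp,B(H),"from plate",B(pc-.018*pf+.03*d))
S=U([336,235.5],.0175);print("stud",B(S),"expect x .032")
blk=[U(C(p),.058) for p in((270,218),(303,218),(275,296),(312,292))];print("block top",[B(v) for v in blk],"expected",B(pc+.012*pf))
np.savez("geo.npz",o=o,yaw=yaw,py=py,pc=pc,H=H,S=S)
R0=get_state()
for fl in(1,-1):
  for t in(.3,.35,.4,.45):
    ok=[]
    for s in np.linspace(0,1,6):
        p=(pc+.012*pf)*(1-s)+(o+.062*f+B(S)[1]*l-.03*l)*s;p[2]=.048;R=toolR(py*(1-s)+yaw*s,t,fl)
        q=ctrl.ik(p+R[:,2]*.0187,R2q(R));ok.append(None if q is None else np.round(q,1).tolist())
    print(fl,t,[k if i in(0,5) else k is not None for i,k in enumerate(ok)])
```

```text
near wall 0.27643294862727097
box [ 0.504  -0.0583  0.    ] -0.2453
plate sides [np.float64(0.1089), np.float64(0.0645), np.float64(0.1102), np.float64(0.0641)]
plate yaw rel 0.13560939109039294 centre [-0.0293 -0.0423]
hole [np.float64(309.60202360876895), np.float64(177.39544688026982)] [-0.052 -0.015] from plate [-0.0512 -0.015 ]
stud [0.0301 0.0207] expect x .032
block top [array([-0.0333, -0.0462]), array([-0.0333, -0.0339]), array([-0.0018, -0.0454]), array([-0.0035, -0.0311])] expected [-0.0174 -0.0407]
1 0.3 [[0.9, 0.8, -1.2, 2.4, 1.6, 0.8, 0.0], True, True, True, True, [0.3, 0.6, -0.4, 2.2, 1.2, 0.3, 0.2]]
1 0.35 [[0.9, 0.8, -1.2, 2.4, 1.7, 0.8, -0.1], True, True, True, True, [0.2, 0.6, -0.2, 2.2, 1.5, 0.2, -0.1]]
1 0.4 [[0.9, 0.8, -1.2, 2.4, 1.8, 0.8, -0.2], True, True, True, True, [0.8, 0.9, -1.2, 2.2, 1.7, 0.9, -0.2]]
1 0.45 [[0.9, 0.8, -1.2, 2.5, 1.9, 0.9, -0.3], True, True, True, True, [0.8, 0.9, -1.2, 2.3, 1.8, 1.0, -0.3]]
-1 0.3 [[-0.1, 0.6, 0.4, 2.4, 4.4, 0.2, 0.3], True, False, True, True, [-0.2, 0.6, 0.4, 2.2, -1.0, 0.2, -0.7]]
-1 0.35 [[0.5, 0.6, -0.4, 2.4, 2.1, 0.3, 2.6], True, True, True, True, [-0.6, 0.9, 1.2, 2.2, 4.6, 0.8, -0.2]]
-1 0.4 [[0.6, 0.6, -0.6, 2.4, 2.2, 0.4, 2.6], True, True, True, True, [0.2, 0.6, -0.2, 2.2, 1.9, 0.2, 2.6]]
-1 0.45 [[0.7, 0.7, -0.8, 2.5, 2.2, 0.6, 2.6], True, True, True, True, [0.8, 0.9, -1.2, 2.3, 1.8, 0.9, 2.9]]
```

Run:
```python
from h import *
G=np.load("geo.npz");o,yaw,py,pc,H,S=[G[k] for k in("o","yaw","py","pc","H","S")]
T=.4;pf=np.array([np.cos(py),np.sin(py),0]);R=toolR(py,T);q=R2q(R)
gp=pc+.010*pf;gp[2]=.048;p=gp-R[:,2]*ctrl.pinch_z
ctrl.movep((p-R[:,2]*.07).tolist(),q);print(get_state()["contact_force"])
ctrl.movel(p.tolist(),max_speed=.08);print(get_state()["contact_force"])
ctrl.close_gripper(40);ctrl.pause(.3);s=get_state()
print(s["time"],s["width"],s["contact_force"],np.round(s["qpos"],2),np.array(s["tcp_pos"])-p)
im,de=vision.grab_frame("wrist");cv2.imwrite("pics/g1.png",im)
```

```text
[ 0.10884946 -0.89293306  0.82179572]
[ 0.23148298 -0.41369152 -0.19763771]
7.5667 0.013494129089146488 [-2.48502792  0.47033747  5.07315032] [ 0.61  0.61 -0.68  2.45  2.11  0.44 -0.51] [ 2.63418852e-05 -3.61966964e-05  1.99633139e-04]
```

View pics/g1.png

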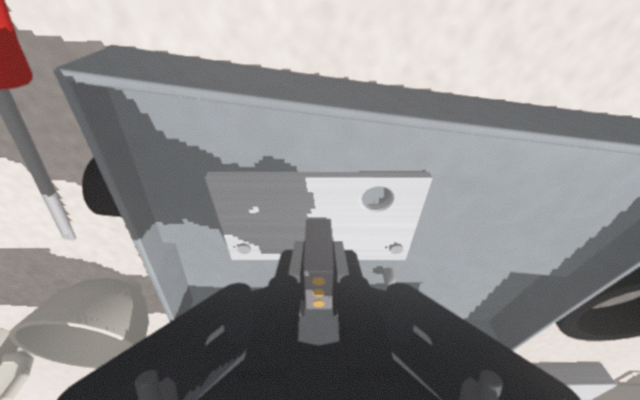

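The block is gripped (width 13.5 mm) with the plate square in the jaws. Its hole is at (377,197) and the stud at about (384,270). Now I slide it.

Run:
```python
from h import *
G=np.load("geo.npz");o,yaw,py,S=[G[k] for k in("o","yaw","py","S")];yaw=float(yaw)
s=get_state();t=np.array(s["tcp_pos"])
H2=unproj("wrist",[[377.3,197.5]],z=.022,st=s)[0]
rz=lambda a:np.array([[np.cos(a),-np.sin(a),0],[np.sin(a),np.cos(a),0],[0,0,1]])
for H in(G["H"],H2): print("hole in tool yaw frame",(rz(-py)@(H-t)).round(4), "H",H.round(4))
hx=((rz(-py)@(G["H"]-t))[0]+(rz(-py)@(H2-t))[0])/2
Sx=S+rz(yaw)@[.001,0,0]
R=toolR(yaw,.4);tgt=Sx-rz(yaw)@[hx,.03,0];tgt[2]=t[2]+.0007
# first 12 mm short, to look
mid=tgt-rz(yaw)@[.02,0,0]
ctrl.movel(mid.tolist(),R2q(R),max_speed=.05)
st=get_state();print(st["time"],np.round(st["contact_force"],1),np.round(st["qpos"],2),st["width"])
im,de=vision.grab_frame("wrist");cv2.imwrite("pics/s1.png",cv2.resize(im[150:300,250:480],None,fx=3.4,fy=3.4,interpolation=cv2.INTER_CUBIC))
np.savez("tgt.npz",tgt=tgt,yaw=yaw,hx=hx)
```

```text
hole in tool yaw frame [-0.0361  0.0302 -0.009 ] H [ 0.45   -0.0602  0.022 ]
hole in tool yaw frame [-0.0361  0.0304 -0.009 ] H [ 0.45  -0.06   0.022]
9.1 [ 0.  -0.4 -1.7] [ 0.43  0.62 -0.55  2.3   1.84  0.41 -0.43] 0.013479279872701031
```

View pics/s1.png

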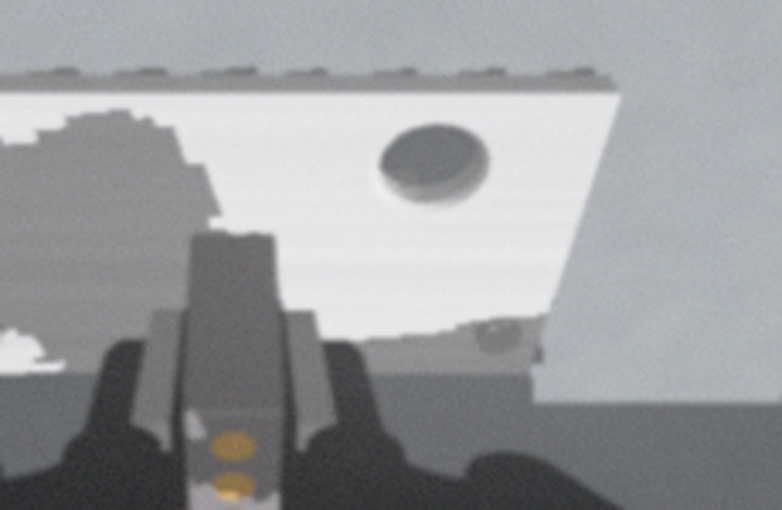

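The stud is now hidden under the plate; the hole (crop 435,163) still shows floor, as expected 20 mm short. Both hole measurements agree. I'll finish the slide and look through the hole.

Run:
```python
from h import *
G=np.load("tgt.npz");tgt=G["tgt"]
ctrl.movel(tgt.tolist(),max_speed=.04)
st=get_state();print(st["time"],np.round(st["contact_force"],1),st["width"])
im,de=vision.grab_frame("wrist");cv2.imwrite("pics/s2.png",cv2.resize(im[160:240,300:440],None,fx=5,fy=5,interpolation=cv2.INTER_CUBIC))
```

```text
9.8 [-0.1  0.2 -1. ] 0.013463615314925879
```

View pics/s2.png

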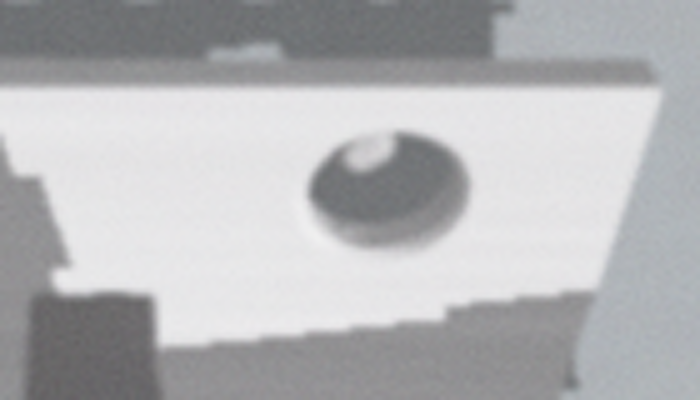

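Run:
```python
from h import *
st=get_state();yaw=float(np.load("tgt.npz")["yaw"])
C=lambda p:(np.array(p)+.5)/5-.5+[300,160]
h=unproj("wrist",[C((389,190))],z=.0235,st=st)[0];s=unproj("wrist",[C((370,152))],z=.0175,st=st)[0]
d=s-h;print("stud-hole in box axes mm",(d@[np.cos(yaw),np.sin(yaw),0])*1e3,(d@[-np.sin(yaw),np.cos(yaw),0])*1e3,h,s)
```

```text
stud-hole in box axes mm -0.23337815068076959 -1.070879964780317 [ 0.53837285 -0.04535284  0.0235    ] [ 0.53788637 -0.04633498  0.0175    ]
```

Run:
```python
from h import *
yaw=float(np.load("tgt.npz")["yaw"]);l=np.array([-np.sin(yaw),np.cos(yaw),0])
t=np.array(get_state()["tcp_pos"])-.001*l
ctrl.movel(t.tolist(),max_speed=.02)
for dz in(.004,.008,.012):
    ctrl.movel((t-[0,0,dz]).tolist(),max_speed=.02);s=get_state();print(dz,np.round(s["contact_force"],1))
im,de=vision.grab_frame("wrist")
ctrl.ungrasp();ctrl.pause(.3);s=get_state();print(s["time"],np.round(s["contact_force"],1),s["width"])
im2,_=vision.grab_frame("wrist")
cv2.imwrite("pics/d.png",np.hstack([cv2.resize(k[150:270,270:430],None,fx=2.5,fy=2.5,interpolation=cv2.INTER_CUBIC) for k in(im,im2)]))
```

```text
0.004 [ 0.4 -0.2 -2.7]
0.008 [-1.   0.2 -2.7]
0.012 [ 1.1  0.  -2.4]
12.1917 [ 0.4  0.3 -0.1] 0.08541732702534063
```

View pics/d.png

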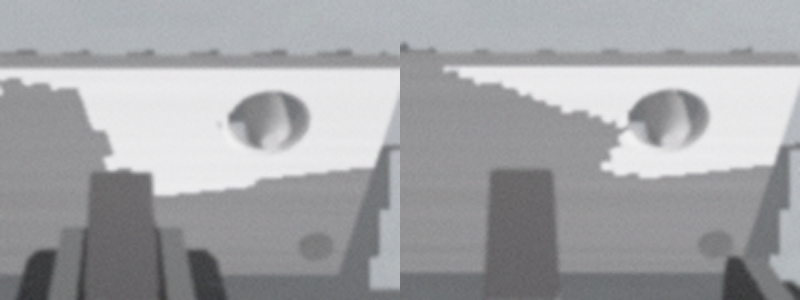

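The stud stands in the hole, and the plate stayed put on release. Now I retreat, then check the cover edge against depth before hooking it from behind.

Run:
```python
from h import *
G=np.load("geo.npz");o=G["o"];yaw=float(G["yaw"]);f=np.array([np.cos(yaw),np.sin(yaw),0]);l=np.array([-f[1],f[0],0])
for n in("top","scene"):
    de=np.load(f"pics/{n}0.npz")["de"];v,u=np.mgrid[0:400,0:640];k=de.ravel()>0
    X=unproj(n,np.c_[u.ravel(),v.ravel()][k],depth=de.ravel()[k])-o;b=np.c_[X@f,X@l,X[:,2]]
    m=(abs(b[:,1])<.13)&(b[:,0]>.03)&(b[:,0]<.16)&(b[:,2]>.1)&(b[:,2]<.35)
    print(n,m.sum(),"bx pct",np.percentile(b[m,0],[1,50,99]).round(3),"z",np.percentile(b[m,2],[1,50,90,99]).round(3))
    m=(abs(b[:,1])<.1)&(b[:,0]>.13)&(b[:,0]<.32)&(b[:,2]<.5); print(" behind: max z by bx",[(round(a,2),b[m&(abs(b[:,0]-a)<.01),2].max().round(3) if (m&(abs(b[:,0]-a)<.01)).any() else None) for a in np.arange(.14,.32,.02)])
t=get_state();R=q2R(t["eef_rot"]);p=np.array(t["tcp_pos"])
ctrl.movel((p-R[:,2]*.12).tolist(),max_speed=.15)
R0=R2q(toolR(yaw,0));P=lambda bx,z:(o+f*bx+[0,0,z]).tolist()
ctrl.movel(P(-.08,.25),R0,max_speed=.2)
ctrl.close_gripper(40)
ctrl.movel(P(-.08,.42),max_speed=.25)
ctrl.movel(P(.175,.42),max_speed=.25)
s=get_state();print(s["time"],np.round(s["contact_force"],1),np.round(s["qpos"],2))
im,de=vision.grab_frame("top");cv2.imwrite("pics/top2.png",cv2.resize(im[70:310,150:490],(800,565)))
im,de=vision.grab_frame("scene");cv2.imwrite("pics/sc2.png",cv2.resize(im[0:300,130:450],(800,750))[:600])
```

```text
top 6783 bx pct [0.065 0.102 0.126] z [0.103 0.295 0.3   0.302]
 behind: max z by bx [(np.float64(0.14), np.float64(0.001)), (np.float64(0.16), None), (np.float64(0.18), None), (np.float64(0.2), None), (np.float64(0.22), None), (np.float64(0.24), None), (np.float64(0.26), np.float64(0.029)), (np.float64(0.28), np.float64(0.029)), (np.float64(0.3), np.float64(0.028))]
scene 1987 bx pct [0.065 0.096 0.126] z [0.293 0.299 0.302 0.303]
 behind: max z by bx [(np.float64(0.14), np.float64(0.005)), (np.float64(0.16), np.float64(0.005)), (np.float64(0.18), np.float64(0.005)), (np.float64(0.2), np.float64(0.006)), (np.float64(0.22), np.float64(0.006)), (np.float64(0.24), np.float64(0.028)), (np.float64(0.26), np.float64(0.03)), (np.float64(0.28), np.float64(0.029)), (np.float64(0.3), np.float64(0.03))]
17.625 [-0.1  0.5  0.6] [ 0.49  0.65 -0.95  0.91  0.52  1.79  1.1 ]
```

View pics/sc2.png

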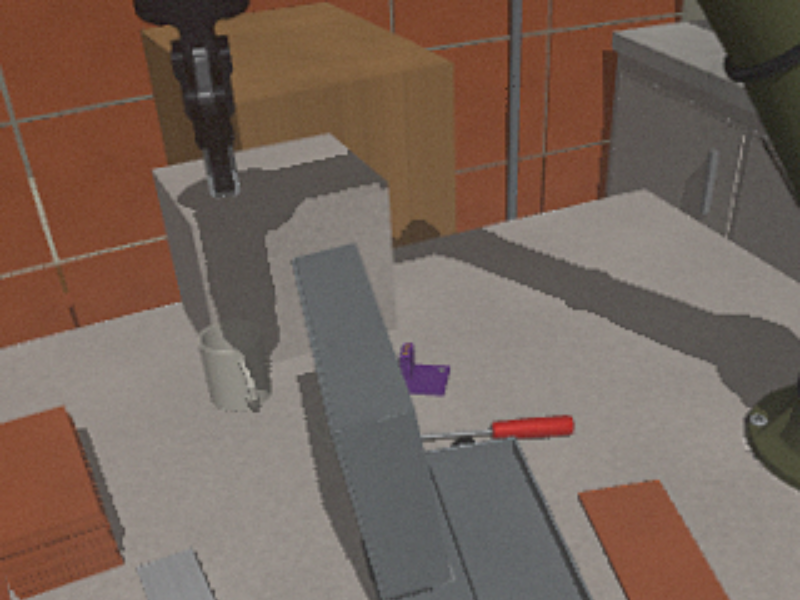

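The closed fingers are above and behind the open cover. The cover's edge measures box x 0.126 m, z about 0.30 m, as described. Now I descend behind it and pull.

Run:
```python
from h import *
G=np.load("geo.npz");o=G["o"];yaw=float(G["yaw"]);f=np.array([np.cos(yaw),np.sin(yaw),0])
P=lambda bx,z:(o+f*bx+[0,0,z]).tolist()
ctrl.movel(P(.175,.258),max_speed=.2)
s=get_state();print(s["time"],np.round(s["contact_force"],1))
for bx in np.arange(.155,.079,-.01):
    ctrl.movel(P(bx,.258),max_speed=.08);s=get_state();print(round(bx,3),s["time"],np.round(s["contact_force"],1))
    im,de=vision.grab_frame("top");k=de[80:170,260:430]
    v,u=np.mgrid[80:170,260:430];kk=k.ravel()>0
    X=unproj("top",np.c_[u.ravel(),v.ravel()][kk],depth=k.ravel()[kk]);b=(X-o)@f
    m=(X[:,2]<.21)&(X[:,2]>.19)
    cnt=((X[:,2]>.24)&(X[:,2]<.31)).sum();print("  high pts",cnt)
    if cnt<800: break
ctrl.pause(1.5)
cv2.imwrite("pics/top3.png",cv2.resize(vision.grab_frame("top")[0][70:310,150:490],(800,565)))
```

```text
18.6833 [-0.6 -0.1 -0.2]
0.155 19.0833 [-0.4  0.1 -0. ]
  high pts 5547
0.145 19.4083 [ 0.2 -0.1 -0.5]
  high pts 5514
0.135 19.7333 [ 1.1  0.  -1. ]
  high pts 5546
0.125 20.0583 [-0.4  0.1 -0.1]
  high pts 5748
0.115 20.3833 [ 0.3  0.3 -0.1]
  high pts 5775
0.105 20.7083 [ 0.8 -0.9 -0.6]
  high pts 1419
0.095 21.0333 [ 0.4 -0.3 -1.1]
  high pts 154
```

View pics/top3.png

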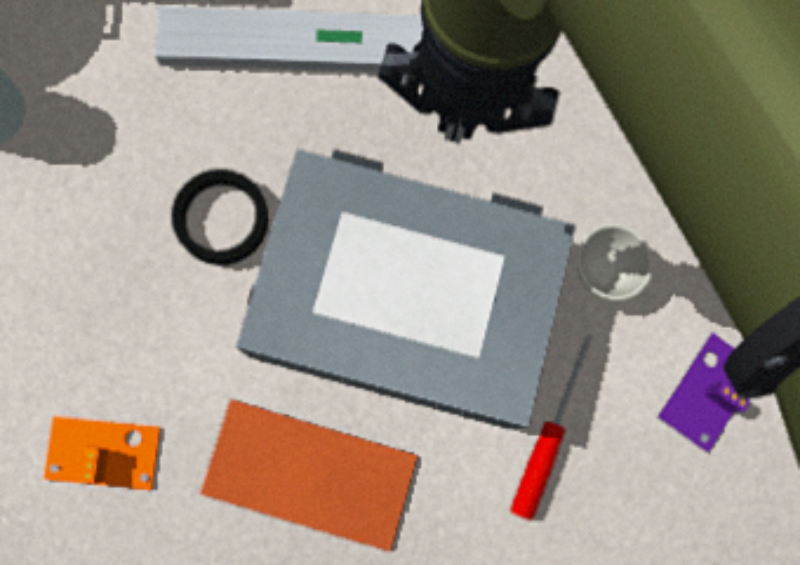

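The top view shows the cover shut, with tape, screwdriver and bowl where they were. I'll check that it's level by depth, raise the tool clear and hand in.

Run:
```python
from h import *
G=np.load("geo.npz");o=G["o"];yaw=float(G["yaw"]);f=np.array([np.cos(yaw),np.sin(yaw),0]);l=np.array([-f[1],f[0],0])
p=np.array(get_state()["tcp_pos"])
ctrl.movel((p+[0,0,.1]).tolist(),max_speed=.2);ctrl.pause(.5)
im,de=vision.grab_frame("top");v,u=np.mgrid[0:400,0:640];k=de.ravel()>0
X=unproj("top",np.c_[u.ravel(),v.ravel()][k],depth=de.ravel()[k])-o;b=np.c_[X@f,X@l,X[:,2]]
m=(abs(b[:,0])<.08)&(abs(b[:,1])<.11)&(b[:,2]>.05)&(b[:,2]<.15)
c=np.linalg.lstsq(np.c_[b[m,:2],np.ones(m.sum())],b[m,2],rcond=None)[0];print("cover slope x,y, z",c.round(4),m.sum())
for t in("tape","screwdriver","socket_cup"): print(t,[np.round(r["point"]).tolist() for r in models.recognise("top",t)[:1]])
s=get_state();print(s["time"],np.round(s["contact_force"],1))
if abs(c[0])<.03: ticket.close_job();print("handed in")
```

```text
cover slope x,y, z [ 0.0013 -0.0007  0.0997] 6997
tape [[232.0, 159.0]]
screwdriver [[378.0, 261.0]]
socket_cup [[413.0, 181.0]]
23.9833 [ 0.5 -0.4 -0.2]
the job is handed in; nothing more can be done
handed in
```

The job is done and handed in at about 24 s of the 64 s allowed; handing in gives no verdict.

**What I did:** I gripped the silver plate by its block with a tilted tool and slid it square along the shelf until the hole was over the stud. I corrected it 1 mm sideways after looking through the hole, held it while it went down to the lower floor, and released it there. Then I pulled the cover forward from behind with closed fingers until it fell shut on its own.

**Last checks:**
- **Plate:** the picture after release shows the stud standing inside the hole. The plate had not moved, and the tool force was about 0. Once the cover shut I could not see the plate again.
- **Cover:** depth from the top camera shows it level (slope 0.001 rad, top face at z = 0.0997 m).
- **Robot:** the fingers are clear of everything, with only sensor noise on the force reading.
- **Worktop items:** tape, screwdriver and bowl look unmoved in the last top picture.
- **One disagreement:** the network put the tape at (232,159) at the end, against (250,173) at the start. In the first and last top pictures I viewed, the roll is at the same pixels, so I take this as network error. I did not measure its position separately.

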